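Sweep the draughtsmen into the games tray

TASK

Tidy up after the game: use the fingers like a brush and gently sweep the three round wooden pieces across the table through the open mouth of the games tray, until each lies flat and wholly inside it. Push them along the table only: do not pinch, lift or flick them, and leave the square tiles and everything else where they are.

Things in the scene. Friction and masses are not known exactly. Their poses are not given: they have to be found in the camera images.
- tray: Wooden games tray, fixed: back and two side walls 24 mm high, 10 mm thick, on the table; front open. Grey felt lining flush with the table, no step. Inside 180 mm wide, 120 mm deep; origin on the table at the middle of the inside. x axis from mouth (x = -60 mm) to back wall (+60 mm), y across (-90 to +90 mm), z up. Mouth faces the robot's right (-y), turned up to 20 degrees.
- tray_mouth (a point): Middle of the tray's open mouth, at table height, 60 mm before the tray's origin.
- disc0: Round wooden games piece (draughtsman), 40 mm across, 12 mm thick, 16 to 30 g, lying flat and loose; origin at the centre of its underside, z up. To be swept into the tray. The round and square pieces lie in one loose row in front of the robot, in any order, about 65 mm apart in x (52 mm at least).
- disc1: Round wooden games piece (draughtsman), 40 mm across, 12 mm thick, 16 to 30 g, lying flat and loose; origin at the centre of its underside, z up. To be swept into the tray. The round and square pieces lie in one loose row in front of the robot, in any order, about 65 mm apart in x (52 mm at least).
- disc2: Round wooden games piece (draughtsman), 40 mm across, 12 mm thick, 16 to 30 g, lying flat and loose; origin at the centre of its underside, z up. To be swept into the tray. The round and square pieces lie in one loose row in front of the robot, in any order, about 65 mm apart in x (52 mm at least).
- tile0: Square wooden games tile with two dots, of the same wood as the round pieces, 28 mm square, 12 mm thick, about 15 g; origin at the centre of its underside. A bystander: it stays where it lies.
- tile1: Square wooden games tile with three dots, of the same wood as the round pieces, 28 mm square, 12 mm thick, about 15 g; origin at the centre of its underside. A bystander: it stays where it lies.
- key: House key, 62 mm long, 24 mm wide, 4 mm thick, lying flat, on the robot's right of the row; origin on the table near its middle. Bystander.
- remote: Black remote control, 150 x 42 x 18 mm, near the robot; origin at the centre of its underside. Bystander.
- candle: Candle in a glass, 72 mm across, 60 mm high, beyond the row; origin at the centre of its underside. Bystander.
- mug: Blue mug, 80 mm across without its handle, 90 mm high, beyond the tray; origin at the centre of its underside. Bystander.

How it is judged (in metres and radians):
At the end, for the whole second after the job is handed in: All three round pieces lie flat on the table (within 5 mm, tilt under 0.15 rad), at rest, wholly inside the tray's three walls and its mouth line (a 5 mm overhang at the mouth is allowed); square tiles within 15 mm and all other things within 20 mm of where they began (x of disc0 in the frame of tray between -0.045 and 0.06 m and y of disc0 in the frame of tray between -0.09 and 0.09 m and height (world z) of each of disc0, disc1, disc2 below 0.005 m and angle between each of disc0, disc1, disc2's own z axis and vertical below 0.15 rad and linear speed of each of disc0, disc1, disc2 below 0.02 m/s and x of disc1 in the frame of tray between -0.045 and 0.06 m and y of disc1 in the frame of tray between -0.09 and 0.09 m and x of disc2 in the frame of tray between -0.045 and 0.06 m and y of disc2 in the frame of tray between -0.09 and 0.09 m and distance of each of tile0, tile1 from where it was at the start of the episode below 0.015 m and distance of each of key, remote, candle, mug from where it was at the start of the episode below 0.02 m); the robot touches nothing.
It fails at once if a round piece is lifted off the table or tipped up (height (world z) of any of disc0, disc1, disc2 above 0.02 m or angle between any of disc0, disc1, disc2's own z axis and vertical above 0.6 rad).
It fails at once if a round piece is flicked, sliding faster than 0.6 m/s (linear speed of any of disc0, disc1, disc2 above 0.6 m/s).
It fails at once if a round piece is pinched or rammed with more than 20 N (contact force between the fingers and disc0 above 20 N or contact force between the fingers and disc1 above 20 N or contact force between the fingers and disc2 above 20 N).
It fails at once if a square tile is moved by more than 15 mm (distance of any of tile0, tile1 from where it was at the start of the episode above 0.015 m).
It fails at once if the key, remote, candle or mug is moved by more than 20 mm or tipped (distance of any of key, remote, candle, mug from where it was at the start of the episode above 0.02 m or angle between any of key, remote, candle, mug's own z axis and vertical above 0.3 rad).
It also fails if it takes over 72 s, if anything falls off the work surface, if the arm or the gripper's body presses on something with over 40 N, if the wrist force passes 120 N, or if a joint passes its speed limit or range.

ROBOT

A 7-joint arm with a two-finger parallel gripper is mounted at the origin on the work surface. World frame = base frame: x ahead of the robot, y to its left, z up, the work surface at z = 0. Lengths are in mm, angles in rad, forces in N, time in s.
With the tool pointing down it reaches from about 400 to 850 mm from the base axis. Payload 6.9 kg.
Tool frame: the origin (TCP) lies at the very end of the fingers, on their centre line; the grasp point (between the pads) lies 19 mm behind it; z points along the fingers, y is the line along which they close (so a half turn about z gives the same grasp; the last joint's range is limited). The gripper opens to 85 mm and grips with 20 to 120 N. Pads are 22 mm wide; open, the fingers measure 114 mm over their backs; the gripper's body (76 mm by 85 mm) begins 54 mm behind the grasp point. The pads swing forward as they close: fully open they stand 13 mm farther back than shut.
Start: joints at [-1.151, 0.507, -0.238, 1.5, 0.126, 1.149, -0.155], TCP at [193.535, 594.269, 231.275] pointing down, gripper open.
Joint ranges: [-3.08, 3.08], [-0.24, 2.05], [-1.43, 1.35], [0, 2.5], [-1.52, 4.66], [0.17, 1.96], [-2.89, 2.89]. Speed limits (rad/s): [2.39, 2.39, 3.14, 3.14, 3.14, 3.14, 3.14].

INTERFACE

Orientations are given as a unit quaternion [x, y, z, w].
In Python, from rig import manip gives the robot as it stands.
- The arm moves only by the tool play_rows, never from a script. Its argument "series" is a list that holds one entry, the list of rows, each a list of 7 numbers: the shift along the tool's x, y, z in mm, then the turn, a rotation vector about the tool's x, y, z in degrees, then the opening, from 0 (shut) to 1 (fully open). In form: [[[tx, ty, tz, wx, wy, wz, gripper], ...]]. A call has 1 to 20 rows; each row is the pose to reach, as a shift and turn from the pose commanded when the call began, along the tool's axes at that moment; what a row does not reach only later rows make up. A row lasts 1/12 s, in which the tool goes at most 41.7 mm and 7.16 degrees, less where a joint would pass 70% of its speed; a pose out of reach is approached as far as the arm can. A call with a gripper value outside its range is refused whole. The fingers move at their own pace and stop on an object; "force" is the grip in N (left out, the last holds). Time passes only in rows, so rows that repeat a pose let the fingers close. It gives the time, the measured TCP pose, the force, the opening and the grip force at its end, in the units of the state.
- manip.read_state(): the state, without advancing time (a new reading comes with each control period).
- manip.grab_frame(name): name is "side" or "top" or "wrist"; returns the picture (480x640x3 uint8, red, green, blue); there is no depth.
- manip.camera_model(name): a dict with "K" (3x3 intrinsics, pixels), "world_from_camera" (4x4, takes a point from camera to world coordinates); the wrist camera has in their place "hand_eye" (4x4, takes a point from camera to tool coordinates, whose origin is the TCP and whose axes are the flange's). Camera axes: x right, y down, z forward; pixel columns grow to the right and rows downward; lengths in mm; the calibration is good to about 2 mm. The wrist camera is an equidistant fisheye: a pixel r from the principal point sees the ray r / f radians off the axis. A picture is of the moment at which its call begins: read the wrist's pose just before it. camera_model takes no time and is no camera call.
- manip.sign_off(): hands the job in; it is judged then, once.
The state is a dict: "t": time; "q": joint angles; "qvel": joint speeds; "joint_torque": joint torques, N m; "position": TCP position; "ee_rot": TCP orientation; "contact_force": force on the tool from outside, world axes, zero at the start; "torque": the same for the moment, N m; "finger_gap": finger opening in mm; "gripper_force": force on a finger pad.
Only numpy, scipy, OpenCV 4.12 (cv2) and the standard library are available. Lean on these libraries where they do the work, as an engineer would, in place of code of your own. Each camera call takes 0.05 s, during which the arm holds its last target. There are 200 camera calls.

## Working session

There is one attempt and no reset: what is moved stays moved. The work goes in short steps, Python scripts to look and compute and a tool call to move; the robot and the scene stay as the last step left them, time stands still between calls to the robot, and variables do not carry over. Pictures are saved under pics/ and viewed, at most 10 in all, crops included, and the job is handed in when it is done.

Besides the shell and the picture viewer there is one more tool, called after "Request:" by a JSON object that holds its "method" and its "body". play_rows: Moves the arm, as the interface text tells. Its arguments: {"type":"object","properties":{"series":{"type":"array","items":{"type":"array","items":{"type":"array","items":{"type":"number"}}}},"force":{"type":"number"}},"required":["series"]}

```bash
mkdir -p pics; ls; python3 - <<'E'
from rig import manip
import cv2,numpy as np
np.set_printoptions(suppress=True,precision=4)
s=manip.read_state();print(s['t'],s['position'],s['ee_rot'],s['finger_gap'],s['contact_force'])
for n in('top','side'):
    cv2.imwrite(f'pics/{n}0.png',manip.grab_frame(n)[:,:,::-1]);m=manip.camera_model(n);print(n,m['K'],m['world_from_camera'])
E
```

```text
pics
0.0 [193.4372 593.7941 230.4408] [ 0.1568  0.9876 -0.0009 -0.0001] 85.47641186501473 [-0.0418 -0.128  -0.5003]
top [[438.2953   0.     324.6129]
 [  0.     438.2953 229.2789]
 [  0.       0.       1.    ]] [[  0.0061  -0.9859   0.1673 425.551 ]
 [ -0.9999  -0.0084  -0.0133  -9.8917]
 [  0.0145  -0.1672  -0.9858 840.2091]
 [  0.       0.       0.       1.    ]]
side [[454.2106   0.     316.1715]
 [  0.     454.2106 248.1899]
 [  0.       0.       1.    ]] [[   0.9762   -0.1136    0.1846  384.2321]
 [  -0.2165   -0.5518    0.8054 -700.2284]
 [   0.0103   -0.8262   -0.5632  519.5252]
 [   0.        0.        0.        1.    ]]
```

View pics/top0.png

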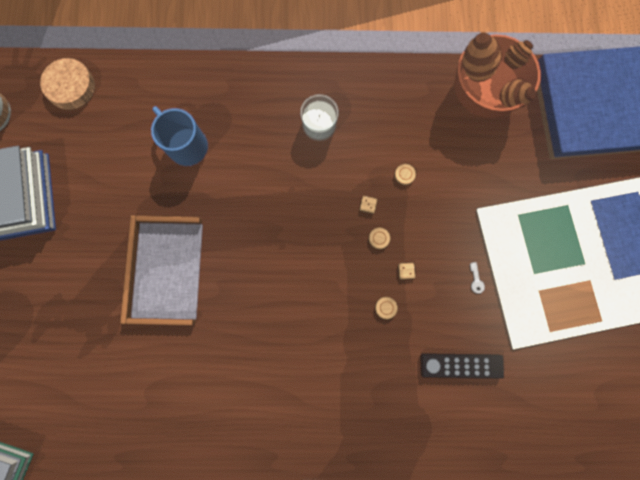

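The top view shows three discs at about (405,175), (380,239) and (387,309). The tiles are at (369,205) and (407,271), the key at (477,278), the candle at (319,118), and the tray felt at about (168,270) with its mouth facing right (-y).

```bash
cat > h.py <<'E'
import cv2,numpy as np
from rig import manip
np.set_printoptions(suppress=True,precision=1)
def ray(n,uv,z):
    m=manip.camera_model(n);K=m['K'];T=np.array(m['world_from_camera'])
    uv=np.atleast_2d(uv).astype(float);d=np.c_[uv,np.ones(len(uv))]@np.linalg.inv(K).T@T[:3,:3].T
    return (T[:3,3]+d*((z-T[2,3])/d[:,2])[:,None])[:,:2]
def pieces(img,n,z=12):
    hsv=cv2.cvtColor(img,cv2.COLOR_RGB2HSV)
    m=cv2.inRange(hsv,(10,70,140),(28,190,255))
    m=cv2.morphologyEx(m,cv2.MORPH_CLOSE,np.ones((5,5)))
    out=[]
    for c in cv2.findContours(m,cv2.RETR_EXTERNAL,cv2.CHAIN_APPROX_NONE)[0]:
        if cv2.contourArea(c)<60: continue
        w=ray(n,c[:,0],z).astype(np.float32)
        (p,wh,a)=cv2.minAreaRect(w);M=cv2.moments(c);uv=np.array([M['m10'],M['m01']])/M['m00']
        out.append((uv,ray(n,uv,z)[0],np.array(wh),a))
    return out
E
python3 - <<'E'
from h import *
for n in('top','side'):
    im=cv2.imread(f'pics/{n}0.png')[:,:,::-1].copy();print(n)
    for o in pieces(im,n): print(*o)
im=cv2.imread('pics/top0.png')[:,:,::-1].copy();hsv=cv2.cvtColor(im,cv2.COLOR_RGB2HSV)
m=cv2.inRange(hsv,(90,0,90),(140,70,190));m[:200]=0;m[340:]=0;m[:,:120]=0;m[:,220:]=0
m=cv2.morphologyEx(m,cv2.MORPH_CLOSE,np.ones((7,7)))
c=max(cv2.findContours(m,0,1)[0],key=cv2.contourArea)
b=cv2.approxPolyDP(c,8,True)[:,0];print('felt',b.tolist(),ray('top',b,0))
print(cv2.minAreaRect(ray('top',c[:,0],0).astype(np.float32)))
E
```

```text
top
[386.1 307.4] [ 419.4 -136.6] [38.5 39.4] 0.32323595881462097
[569.8 305.7] [ 424.6 -482.2] [ 77.5 102.2] 11.351801872253418
[406.7 270.2] [ 488.8 -177. ] [28.3 30. ] 0.42594775557518005
[379.4 237.6] [ 550.9 -126.1] [40.4 38.6] 44.393314361572266
[146.9 278.4] [470.  310.7] [130.1 202.5] 89.2965087890625
[368.3 203.7] [ 617.2 -105.6] [28.7 29.1] 77.35150909423828
[405.  173.4] [ 678.7 -178.4] [38.7 39.8] 0.5826835632324219
[516.   85.4] [ 867.8 -410.4] [28.9 57.4] 14.296027183532715
[64.4 80.4] [866.  505.3] [98.6 97. ] 46.44700622558594
[492.3  46. ] [ 955.  -366.9] [15.5 37.9] 73.88485717773438
[476.7  15.6] [1024.2 -337.8] [ 77.1 743.9] 0.982877790927887
[273.   16.5] [1015.    89.2] [64.7 31.2] 0.984574556350708
[250.2  14.8] [1018.4  136.8] [64.6 39.6] 0.9828293323516846
[207.9  13.3] [1020.2  224.9] [62.2 98.8] 0.9828572869300842
[169.1  16.2] [1012.2  304.7] [60.2 30.9] 3.600900888442993
[145.2  14.4] [1015.6  354.4] [59.8 39.9] 0.9829433560371399
[103.2  12.6] [1018.2  441.2] [57.5 99.2] 0.9247409701347351
[63.8 15.2] [1011.   521.6] [57.8 29.2] 3.5412509441375732
side
[
[... 561 characters left out ...]
 331.4] [169.4 205. ] 89.50926208496094
[528.6 218.9] [1035.8   42.9] [319.9 862.3] 0.09928927570581436
[351.1 132.4] [800.4 640.4] [104.6  65.6] 0.6278914213180542
[146.7  99.1] [ 140.1 1130.5] [  68.1 1503.6] 10.477485656738281
[264.5  41.7] [ 720.7 2205.3] [3516.3  196.9] 83.4759292602539
[234.1  29.1] [ 576.5 2683.7] [2515.3   38.2] 86.91574096679688
[190.3  59. ] [ 295.8 1803.3] [ 681.8 3851. ] 4.755556106567383
[100.3  47.5] [-188.4 2179.4] [  81.3 3803.5] 11.06801986694336
felt [[141, 225], [133, 316], [194, 317], [200, 226]] [[573.5 334.3]
 [400.6 336.1]
 [399.4 222.4]
 [572.5 220.4]]
((487.7242736816406, 278.7352294921875), (116.94055938720703, 176.5247344970703), 88.84133911132812)
```

View pics/side0.png

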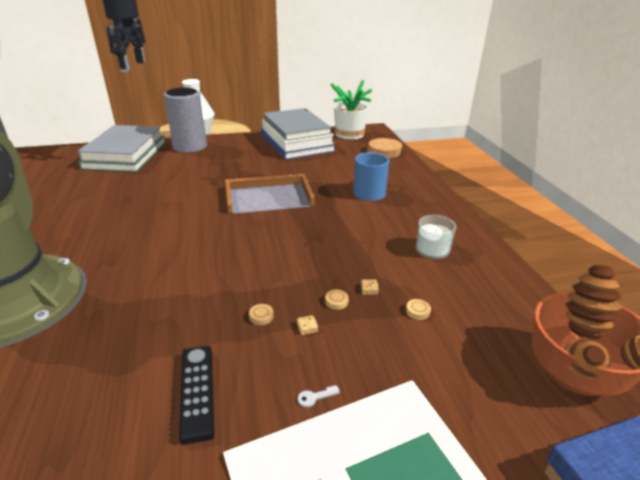

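Discs measure as A (420,-137), B (551,-127) and C (679,-179), each about 39 mm across, and the tiles as 28–29 mm squares. The tray mouth is at about (487,219) and the tray is turned by about 1°. I'll use a half-open two-finger cradle. First I move clear and turn the tool so its y axis lies along world x.

Request:
{"method": "play_rows", "body": {"series": [[[-60,-35,0,0,0,10,0.33],[-130,-75,0,0,0,20,0.33],[-398,-232,0,0,0,72,0.33],[-398,-232,0,0,0,72,0.33],[-398,-232,0,0,0,72,0.33],[-398,-232,0,0,0,72,0.33],[-398,-232,0,0,0,72,0.33],[-398,-232,0,0,0,72,0.33],[-398,-232,0,0,0,72,0.33],[-398,-232,0,0,0,72,0.33],[-398,-232,0,0,0,72,0.33],[-398,-232,0,0,0,72,0.33],[-398,-232,0,0,0,72,0.33],[-398,-232,0,0,0,72,0.33],[-398,-232,0,0,0,72,0.33],[-398,-232,0,0,0,72,0.33]]]}}

```text
t: 1.43
position: [499.0, 252.0, 231.1]
ee_rot: [0.706, 0.708, -0.0, -0.0]
contact_force: [-0.1, -0.9, -0.6]
finger_gap: 28.1
gripper_force: 0.0
```

Request:
{"method": "play_rows", "body": {"series": [[[-30,-5,0,0,0,0,0.33],[-447,-79,80,0,0,0,0.33],[-447,-79,80,0,0,0,0.33],[-447,-79,80,0,0,0,0.33],[-447,-79,80,0,0,0,0.33],[-447,-79,80,0,0,0,0.33],[-447,-79,80,0,0,0,0.33],[-447,-79,80,0,0,0,0.33],[-447,-79,80,0,0,0,0.33],[-447,-79,80,0,0,0,0.33],[-447,-79,80,0,0,0,0.33],[-447,-79,80,0,0,0,0.33],[-447,-79,80,0,0,0,0.33],[-447,-79,80,0,0,0,0.33],[-447,-79,110,0,0,0,0.33],[-447,-79,140,0,0,0,0.33],[-447,-79,165,0,0,0,0.33],[-447,-79,190,0,0,0,0.33],[-447,-79,190,0,0,0,0.33],[-447,-79,190,0,0,0,0.33]]]}}

```text
t: 3.1
position: [420.9, -194.3, 41.0]
ee_rot: [0.706, 0.708, -0.0, -0.001]
contact_force: [-0.0, 0.5, 0.4]
finger_gap: 28.0
gripper_force: 0.0
```

```bash
python3 - <<'E'
from h import *
s=manip.read_state();print(s['position'],s['ee_rot'],s['contact_force'])
im=manip.grab_frame('side');cv2.imwrite('pics/s1.png',cv2.resize(im[200:400,180:480,::-1],None,fx=2,fy=2))
E
```

```text
[ 420.9 -194.3   41. ] [ 0.7  0.7 -0.  -0. ] [-0.   0.5  0.4]
```

View pics/s1.png

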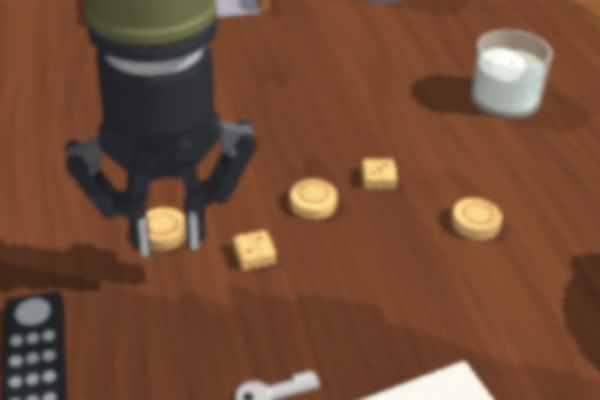

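The side view shows the gripper behind disc A at full-image position about (261,313), with both fingertips clear of the tile. Next I lower it and check the force.

Request:
{"method": "play_rows", "body": {"series": [[[0,-1,12,0,0,0,0.33],[0,-1,24,0,0,0,0.33],[0,-1,32,0,0,0,0.33],[0,-1,36,0,0,0,0.33],[0,-1,37,0,0,0,0.33],[0,-1,37,0,0,0,0.33]]]}}

```text
t: 3.65
position: [420.2, -196.5, 4.8]
ee_rot: [0.707, 0.707, 0.0, 0.0]
contact_force: [0.8, -0.2, 0.1]
finger_gap: 28.0
gripper_force: 0.0
```

Request:
{"method": "play_rows", "body": {"series": [[[4,0,1,0,0,0,0.33],[10,0,1,0,0,0,0.33],[16,0,1,0,0,0,0.33],[22,0,1,0,0,0,0.33],[28,0,1,0,0,0,0.33],[34,0,1,0,0,0,0.33],[41,0,1,0,0,0,0.33],[49,0,1,0,0,0,0.33],[58,0,1,0,0,0,0.33],[68,0,1,0,0,0,0.33],[79,0,1,0,0,0,0.33],[90,0,1,0,0,0,0.33],[101,0,1,0,0,0,0.33],[112,0,1,0,0,0,0.33],[123,0,1,0,0,0,0.33],[133,0,1,0,0,0,0.33],[142,0,1,0,0,0,0.33],[149,0,1,0,0,0,0.33],[154,0,1,0,0,0,0.33],[156,0,1,0,0,0,0.33]]]}}

```text
t: 5.32
position: [419.9, -39.6, 3.3]
ee_rot: [0.707, 0.707, 0.0, -0.0]
contact_force: [-0.4, -1.4, -0.1]
finger_gap: 27.8
gripper_force: 0.2
```

```bash
python3 - <<'E'
from h import *
s=manip.read_state();print(s['position'],s['contact_force'])
im=manip.grab_frame('side');cv2.imwrite('pics/s2.png',cv2.resize(im[170:370,150:450,::-1],None,fx=2,fy=2))
E
```

```text
[419.9 -39.6   3.3] [-0.4 -1.4 -0.1]
```

View pics/s2.png

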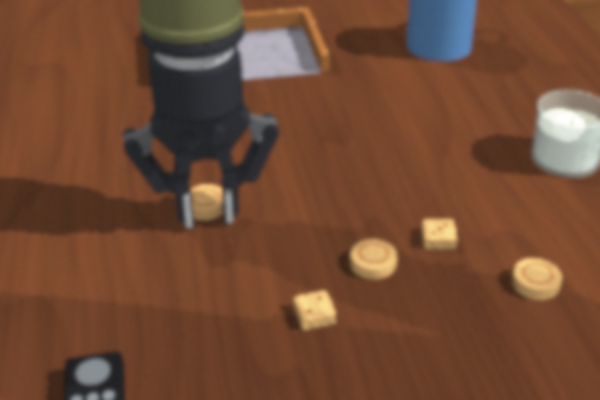

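The disc sits flat in the cradle at about crop (207,202), and nothing else has moved. I continue the push.

Request:
{"method": "play_rows", "body": {"series": [[[3,0,0,0,0,0,0.33],[8,0,0,0,0,0,0.33],[15,1,0,0,0,0,0.33],[24,1,0,0,0,0,0.33],[34,2,0,0,0,0,0.33],[45,2,0,0,0,0,0.33],[56,3,0,0,0,0,0.33],[67,3,0,0,0,0,0.33],[78,4,0,0,0,0,0.33],[89,4,0,0,0,0,0.33],[100,5,0,0,0,0,0.33],[111,6,0,0,0,0,0.33],[122,7,0,0,0,0,0.33],[133,8,0,0,0,0,0.33],[144,9,0,0,0,0,0.33],[155,10,0,0,0,0,0.33],[165,11,0,0,0,0,0.33],[173,12,0,0,0,0,0.33],[178,12,0,0,0,0,0.33],[180,12,0,0,0,0,0.33]]]}}

```text
t: 7.03
position: [432.0, 140.5, 3.2]
ee_rot: [0.707, 0.707, 0.0, -0.0]
contact_force: [0.2, -0.9, 0.6]
finger_gap: 28.2
gripper_force: 0.2
```

Request:
{"method": "play_rows", "body": {"series": [[[3,0,0,0,0,0,0.33],[8,0,0,0,0,0,0.33],[15,1,0,0,0,0,0.33],[24,1,0,0,0,0,0.33],[34,2,0,0,0,0,0.33],[44,2,0,0,0,0,0.33],[54,2,0,0,0,0,0.33],[64,2,0,0,0,0,0.33],[74,2,0,0,0,0,0.33],[84,2,0,0,0,0,0.33],[93,2,0,0,0,0,0.33],[101,2,0,0,0,0,0.33],[109,2,0,0,0,0,0.33],[116,2,0,0,0,0,0.33],[122,2,0,0,0,0,0.33],[127,2,0,0,0,0,0.33],[130,2,0,0,0,0,0.33],[131,2,0,0,0,0,0.33],[128,2,0,0,0,0,0.33],[118,2,0,0,0,0,0.33]]]}}

```text
t: 8.7
position: [434.1, 258.3, 3.2]
ee_rot: [0.707, 0.708, 0.0, -0.0]
contact_force: [-0.4, 0.7, 0.7]
finger_gap: 28.2
gripper_force: 0.0
```

Request:
{"method": "play_rows", "body": {"series": [[[-10,0,0,0,0,0,0.33],[-25,0,0,0,0,0,0.33],[-35,0,-30,0,0,0,0.33],[-45,3,-65,0,0,0,0.33],[-445,117,-100,0,0,0,0.33],[-445,117,-100,0,0,0,0.33],[-445,117,-100,0,0,0,0.33],[-445,117,-100,0,0,0,0.33],[-445,117,-100,0,0,0,0.33],[-445,117,-100,0,0,0,0.33],[-445,117,-100,0,0,0,0.33],[-445,117,-100,0,0,0,0.33],[-445,117,-100,0,0,0,0.33],[-445,117,-100,0,0,0,0.33],[-445,117,-100,0,0,0,0.33],[-445,117,-100,0,0,0,0.33],[-445,117,-70,0,0,0,0.33],[-445,117,-45,0,0,0,0.33],[-445,117,-40,0,0,0,0.33],[-445,117,-40,0,0,0,0.33]]]}}

```text
t: 10.37
position: [548.8, -186.4, 41.7]
ee_rot: [0.707, 0.707, -0.001, -0.002]
contact_force: [0.4, 0.3, 0.9]
finger_gap: 28.2
gripper_force: 0.0
```

```bash
python3 - <<'E'
from h import *
s=manip.read_state();print(s['position'],s['contact_force'])
for n in('side','top'):
    im=manip.grab_frame(n);cv2.imwrite(f'pics/{n}3.png',im[:,:,::-1]);print(n)
    for o in pieces(im,n):
        if 380<o[1][0]<720 and abs(o[1][1])<345: print(*o)
E
```

```text
[ 548.8 -186.4   41.7] [0.4 0.3 0.9]
side
[307.3 324.9] [ 489.9 -183. ] [30.5 37.8] 4.391865253448486
[418.4 308.3] [ 679.  -182.6] [56.3 41.6] 68.20276641845703
[342.5 299. ] [ 561.3 -133.7] [52.2 17.3] 75.21973419189453
[371.8 289.4] [ 618.4 -119.4] [22.  25.4] 78.20167541503906
[244.8 193. ] [433.4 290.4] [64.8 37.8] 85.68248748779297
[265.6 183.2] [489.2 333. ] [171.8 206.6] 89.66397094726562
top
[154.9 299.3] [431.5 293.1] [38.8 36.9] 3.8165719509124756
[379.4 237.5] [ 551. -126.] [40.3 40.9] 89.3780517578125
[145.9 270.6] [484.6 313.7] [161.5 203.6] 89.27620697021484
[368.2 203.7] [ 617.  -105.2] [31.8 31.9] 76.15742492675781
[271.9 189.2] [644.2  81.8] [ 16. 103.] 0.5770125389099121
[352.5 177.5] [669.4 -75.1] [128.  18.] 85.66324615478516
[219.7 177.4] [666.8 184. ] [18.9 85.2] 5.193456172943115
[141.1 173.8] [672.5 336.8] [ 8.1 71.4] 0.6053618788719177
[229.7 154.7] [713.3 166.5] [105.6  13.9] 87.78617858886719
[392.3 163.3] [ 699.2 -153.6] [223.3  67.1] 86.72677612304688
```

View pics/side3.png

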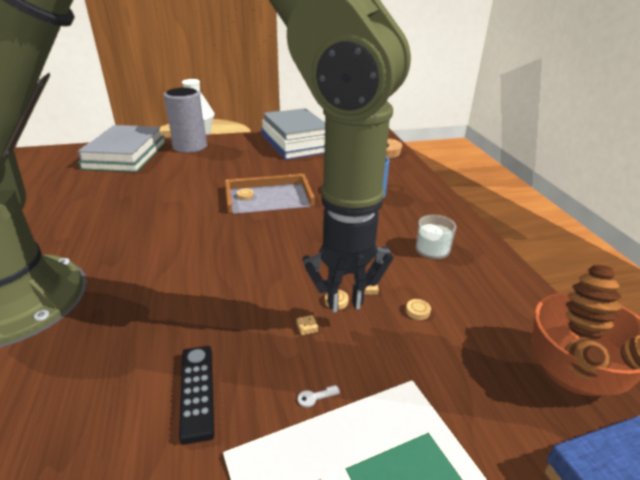

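Side view: disc A lies in the tray at pixel (245,193), or world (432,293). The fingers are behind disc B at (342,299). Now I lower and push B.

Request:
{"method": "play_rows", "body": {"series": [[[0,0,12,0,0,0,0.33],[0,0,24,0,0,0,0.33],[0,0,33,0,0,0,0.33],[0,0,37,0,0,0,0.33],[0,0,38,0,0,0,0.33],[3,0,38,0,0,0,0.33],[8,0,38,0,0,0,0.33],[14,0,38,0,0,0,0.33],[20,0,38,0,0,0,0.33],[26,0,38,0,0,0,0.33],[32,0,38,0,0,0,0.33],[38,0,38,0,0,0,0.33],[46,-1,38,0,0,0,0.33],[55,-2,38,0,0,0,0.33],[65,-3,38,0,0,0,0.33],[75,-4,38,0,0,0,0.33],[84,-6,38,0,0,0,0.33],[91,-7,38,0,0,0,0.33],[96,-8,38,0,0,0,0.33],[98,-8,38,0,0,0,0.33]]]}}

```text
t: 12.13
position: [542.7, -88.4, 5.3]
ee_rot: [0.707, 0.707, 0.0, -0.0]
contact_force: [-0.8, 0.5, 0.5]
finger_gap: 28.3
gripper_force: 0.1
```

Request:
{"method": "play_rows", "body": {"series": [[[3,0,1,0,0,0,0.33],[8,-1,1,0,0,0,0.33],[15,-2,1,0,0,0,0.33],[24,-4,1,0,0,0,0.33],[34,-6,1,0,0,0,0.33],[45,-8,1,0,0,0,0.33],[56,-10,1,0,0,0,0.33],[67,-12,1,0,0,0,0.33],[78,-14,1,0,0,0,0.33],[89,-16,1,0,0,0,0.33],[100,-18,1,0,0,0,0.33],[111,-20,1,0,0,0,0.33],[122,-22,1,0,0,0,0.33],[133,-24,1,0,0,0,0.33],[144,-26,1,0,0,0,0.33],[155,-28,1,0,0,0,0.33],[165,-30,1,0,0,0,0.33],[173,-32,1,0,0,0,0.33],[178,-33,1,0,0,0,0.33],[180,-33,1,0,0,0,0.33]]]}}

```text
t: 13.8
position: [509.6, 91.5, 4.2]
ee_rot: [0.707, 0.707, -0.0, -0.0]
contact_force: [0.3, -0.3, 0.0]
finger_gap: 28.0
gripper_force: 0.4
```

```bash
python3 - <<'E'
from h import *
s=manip.read_state();print(s['position'],s['contact_force'])
for n in('side','top'):
    im=manip.grab_frame(n);cv2.imwrite(f'pics/{n}4.png',im[:,:,::-1]);print(n)
    for o in pieces(im,n):
        if 380<o[1][0]<720 and abs(o[1][1])<345: print(*o)
im=cv2.imread('pics/side4.png');cv2.imwrite('pics/s4c.png',cv2.resize(im[150:350,180:480],None,fx=2,fy=2))
E
```

```text
[509.6  91.5   4.2] [ 0.3 -0.3  0. ]
side
[307.5 324.2] [ 490.4 -181.4] [30.2 40.9] 1.5026345252990723
[418.7 308.6] [ 679.2 -183.3] [52.7 39.7] 68.10101318359375
[369.6 285.5] [ 617.9 -108.4] [42.2 31.6] 78.20167541503906
[289.5 228. ] [511.7 111.1] [56.8 25.7] 80.84264373779297
[244.8 192.9] [433.5 290.7] [64.8 37.9] 85.68231201171875
[238.9 185. ] [422.9 336. ] [195.2  95.8] 55.782962799072266
top
[406.7 270. ] [ 489.3 -176.8] [28.3 28.7] 0.42587947845458984
[138.1 222.5] [576.2 335.2] [35.4 65.6] 41.96614074707031
[368.1 203.8] [ 616.9 -105. ] [29.6 29.7] 78.54694366455078
[405.1 173.5] [ 678.6 -178.6] [38.7 39.6] 0.5831580758094788
```

View pics/s4c.png

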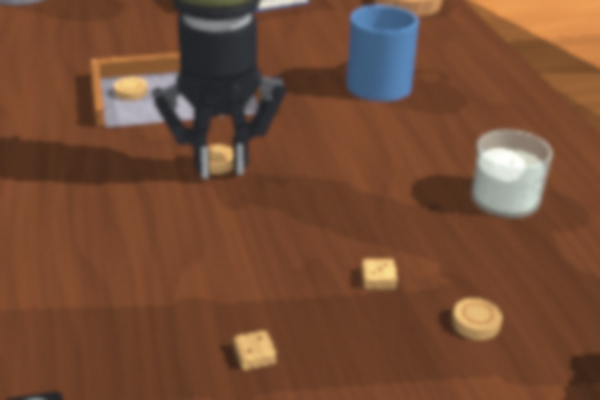

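Disc B is in the cradle at crop (218,158), or world about (511,115). The tiles are at the same positions as before, so I continue into the tray.

Request:
{"method": "play_rows", "body": {"series": [[[3,0,0,0,0,0,0.33],[8,-1,0,0,0,0,0.33],[16,-3,0,0,0,0,0.33],[26,-5,0,0,0,0,0.33],[37,-7,0,0,0,0,0.33],[48,-9,0,0,0,0,0.33],[60,-12,0,0,0,0,0.33],[72,-15,0,0,0,0,0.33],[84,-18,0,0,0,0,0.33],[96,-20,0,0,0,0,0.33],[108,-22,0,0,0,0,0.33],[120,-22,0,0,0,0,0.33],[131,-22,0,0,0,0,0.33],[141,-22,0,0,0,0,0.33],[150,-22,0,0,0,0,0.33],[158,-22,0,0,0,0,0.33],[164,-22,0,0,0,0,0.33],[167,-22,0,0,0,0,0.33],[165,-22,0,0,0,0,0.33],[155,-22,0,0,0,0,0.33]]]}}

```text
t: 15.57
position: [488.0, 246.6, 4.1]
ee_rot: [0.707, 0.708, 0.0, -0.0]
contact_force: [0.5, 0.5, -0.3]
finger_gap: 28.4
gripper_force: 0.0
```

Request:
{"method": "play_rows", "body": {"series": [[[-12,0,0,0,0,0,0.33],[-30,0,-10,0,0,0,0.33],[-45,0,-40,0,0,0,0.33],[-60,5,-75,0,0,0,0.33],[-487,191,-100,0,0,0,0.33],[-487,191,-100,0,0,0,0.33],[-487,191,-100,0,0,0,0.33],[-487,191,-100,0,0,0,0.33],[-487,191,-100,0,0,0,0.33],[-487,191,-100,0,0,0,0.33],[-487,191,-100,0,0,0,0.33],[-487,191,-100,0,0,0,0.33],[-487,191,-100,0,0,0,0.33],[-487,191,-100,0,0,0,0.33],[-487,191,-100,0,0,0,0.33],[-487,191,-100,0,0,0,0.33],[-487,191,-100,0,0,0,0.33],[-487,191,-70,0,0,0,0.33],[-487,191,-45,0,0,0,0.33],[-487,191,-40,0,0,0,0.33]]]}}

```text
t: 17.23
position: [675.1, -240.4, 40.4]
ee_rot: [0.708, 0.707, -0.001, -0.004]
contact_force: [-1.4, 0.3, -0.5]
finger_gap: 28.7
gripper_force: 0.0
```

Request:
{"method": "play_rows", "body": {"series": [[[0,0,0,0,0,0,0.33],[0,0,0,0,0,0,0.33]]]}}

```text
t: 17.4
position: [678.5, -241.8, 45.4]
ee_rot: [0.707, 0.707, -0.0, 0.0]
contact_force: [1.1, 0.7, 0.2]
finger_gap: 28.1
gripper_force: 0.0
```

```bash
python3 - <<'E'
from h import *
s=manip.read_state();print(s['position'],s['contact_force'])
for n in('side','top'):
    im=manip.grab_frame(n);cv2.imwrite(f'pics/{n}5.png',im[:,:,::-1]);print(n)
    for o in pieces(im,n):
        if 380<o[1][0]<720 and abs(o[1][1])<345: print(*o)
E
```

```text
[ 678.5 -241.8   45.4] [1.1 0.7 0.2]
side
[307.1 324.2] [ 490.  -181.4] [28.  35.4] 4.0246453285217285
[413.4 308.8] [ 670.3 -182. ] [53.9 23.6] 69.88493347167969
[369.6 285.5] [ 617.9 -108.3] [42.2 31.6] 78.20167541503906
[267.9 194.1] [487.  273.5] [52.8 38.6] 81.67205047607422
[244.8 193. ] [433.4 290.5] [64.8 37.9] 85.68231201171875
[265.5 183.2] [488.7 333. ] [171.3 206.6] 89.66397094726562
top
[154.6 299.3] [431.7 293.7] [38.5 39.1] 0.37703362107276917
[163.3 270.1] [485.8 281.3] [37.5 39.7] 0.43164294958114624
[146.1 272. ] [481.9 313.1] [131.1 203. ] 89.26786804199219
[400.3 170.2] [ 685.2 -169.2] [16.9 38.7] 56.41896057128906
```

View pics/side5.png

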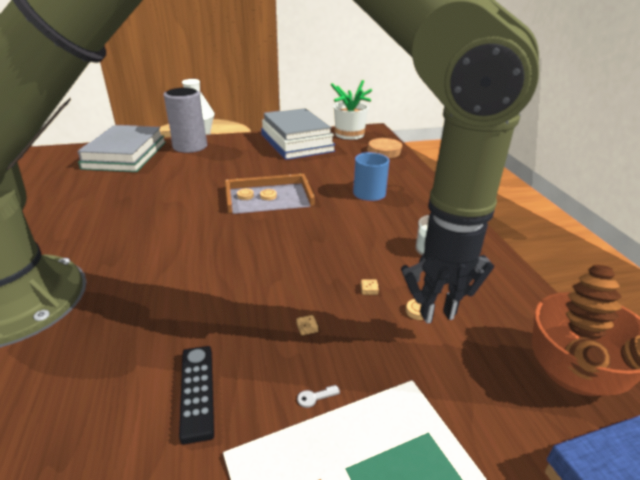

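Side view: A and B are in the tray at pixels (245,193) and (268,194), and the gripper is behind C at (416,309). I push C straight past the tile first, then diagonally.

Request:
{"method": "play_rows", "body": {"series": [[[0,0,15,0,0,0,0.33],[0,0,28,0,0,0,0.33],[0,0,37,0,0,0,0.33],[0,0,41,0,0,0,0.33],[0,0,41,0,0,0,0.33],[3,0,41,0,0,0,0.33],[8,0,41,0,0,0,0.33],[14,0,41,0,0,0,0.33],[20,0,41,0,0,0,0.33],[26,0,41,0,0,0,0.33],[32,0,41,0,0,0,0.33],[38,0,41,0,0,0,0.33],[46,0,41,0,0,0,0.33],[55,0,41,0,0,0,0.33],[65,0,41,0,0,0,0.33],[75,0,41,0,0,0,0.33],[84,0,41,0,0,0,0.33],[91,0,41,0,0,0,0.33],[96,0,41,0,0,0,0.33],[98,0,41,0,0,0,0.33]]]}}

```text
t: 19.17
position: [679.0, -142.3, 3.3]
ee_rot: [0.707, 0.707, 0.0, -0.0]
contact_force: [0.1, 0.4, -0.3]
finger_gap: 28.3
gripper_force: 0.2
```

Request:
{"method": "play_rows", "body": {"series": [[[3,0,0,0,0,0,0.33],[8,0,0,0,0,0,0.33],[15,0,0,0,0,0,0.33],[24,0,0,0,0,0,0.33],[34,0,0,0,0,0,0.33],[44,0,0,0,0,0,0.33],[54,0,0,0,0,0,0.33],[64,0,0,0,0,0,0.33],[73,0,0,0,0,0,0.33],[81,-2,0,0,0,0,0.33],[89,-5,0,0,0,0,0.33],[97,-9,0,0,0,0,0.33],[105,-13,0,0,0,0,0.33],[113,-17,0,0,0,0,0.33],[121,-21,0,0,0,0,0.33],[129,-25,0,0,0,0,0.33],[136,-29,0,0,0,0,0.33],[142,-32,0,0,0,0,0.33],[145,-34,0,0,0,0,0.33],[146,-34,0,0,0,0,0.33]]]}}

```text
t: 20.83
position: [644.5, 3.3, 3.3]
ee_rot: [0.707, 0.707, -0.0, -0.0]
contact_force: [-0.5, 0.1, -0.3]
finger_gap: 28.1
gripper_force: 0.1
```

```bash
python3 - <<'E'
from h import *
s=manip.read_state();print(s['position'],s['contact_force'])
for n in('side','top'):
    im=manip.grab_frame(n);cv2.imwrite(f'pics/{n}6.png',im[:,:,::-1]);print(n)
    for o in pieces(im,n):
        if 380<o[1][0]<720 and abs(o[1][1])<345: print(*o)
im=cv2.imread('pics/side6.png');cv2.imwrite('pics/s6c.png',cv2.resize(im[150:350,200:500],None,fx=2,fy=2))
E
```

```text
[644.5   3.3   3.3] [-0.5  0.1 -0.3]
side
[307.5 324.2] [ 490.4 -181.4] [30.2 40.9] 1.5026345252990723
[369.6 285.5] [ 617.9 -108.4] [42.2 31.6] 78.20167541503906
[364.6 243.3] [650.2  23. ] [55.2 20.4] 72.93305969238281
[267.9 194.1] [487.  273.5] [52.8 38.6] 81.67205047607422
[244.7 193. ] [433.2 290.5] [64.8 37.8] 85.68248748779297
[265.3 183.3] [488.2 332.9] [171.8 206.6] 89.66397094726562
top
[406.7 270.1] [ 489.1 -176.9] [30.  30.3] 4.127110481262207
[484.8 286.8] [ 458.7 -323.7] [147.4  57.2] 10.360849380493164
[368.1 203.8] [ 617.  -105.1] [31.  30.9] 76.15640258789062
```

View pics/s6c.png

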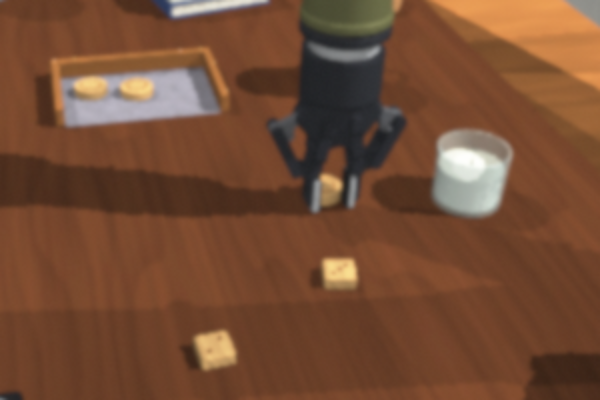

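Disc C is cradled at crop (328,190), past the tile, and the candle is clear. I continue diagonally to x = 540, then straight in.

Request:
{"method": "play_rows", "body": {"series": [[[2,-1,0,0,0,0,0.33],[6,-4,0,0,0,0,0.33],[12,-8,0,0,0,0,0.33],[19,-12,0,0,0,0,0.33],[27,-17,0,0,0,0,0.33],[35,-22,0,0,0,0,0.33],[44,-27,0,0,0,0,0.33],[53,-33,0,0,0,0,0.33],[62,-39,0,0,0,0,0.33],[71,-45,0,0,0,0,0.33],[80,-50,0,0,0,0,0.33],[89,-56,0,0,0,0,0.33],[98,-62,0,0,0,0,0.33],[107,-68,0,0,0,0,0.33],[116,-73,0,0,0,0,0.33],[125,-79,0,0,0,0,0.33],[133,-84,0,0,0,0,0.33],[139,-88,0,0,0,0,0.33],[143,-91,0,0,0,0,0.33],[144,-92,0,0,0,0,0.33]]]}}

```text
t: 22.6
position: [552.5, 147.4, 3.2]
ee_rot: [0.707, 0.707, -0.0, -0.0]
contact_force: [0.5, -1.0, 1.0]
finger_gap: 28.3
gripper_force: 0.1
```

```bash
python3 - <<'E'
from h import *
s=manip.read_state();print(s['position'],s['contact_force'])
im=manip.grab_frame('side')
for o in pieces(im,'side'):
        if 380<o[1][0]<720 and abs(o[1][1])<345: print(*o)
E
```

```text
[552.5 147.4   3.2] [ 0.5 -1.   1. ]
[307.5 324.2] [ 490.5 -181.5] [30.6 40.9] 1.5026346445083618
[369.8 285.9] [ 617.8 -109.6] [39.3 29.9] 78.20167541503906
[304.5 212.6] [555.7 168.7] [53.8 25. ] 78.5577392578125
[268.1 194.1] [487.4 273.5] [52.8 38.6] 81.67208862304688
[244.8 193. ] [433.3 290.4] [64.5 37.8] 85.68248748779297
```

Disc C is still cradled at about (553,172). The last leg goes to x = 540 and TCP y ≈ 234, then backs off and lifts.

Request:
{"method": "play_rows", "body": {"series": [[[2,-1,0,0,0,0,0.33],[6,-3,0,0,0,0,0.33],[12,-6,0,0,0,0,0.33],[19,-9,0,0,0,0,0.33],[27,-11,0,0,0,0,0.33],[35,-12,0,0,0,0,0.33],[43,-12,0,0,0,0,0.33],[51,-12,0,0,0,0,0.33],[59,-12,0,0,0,0,0.33],[67,-12,0,0,0,0,0.33],[74,-12,0,0,0,0,0.33],[80,-12,0,0,0,0,0.33],[84,-12,0,0,0,0,0.33],[86,-12,0,0,0,0,0.33],[84,-12,0,0,0,0,0.33],[74,-12,0,0,0,0,0.33],[54,-12,0,0,0,0,0.33],[34,-12,-15,0,0,0,0.33],[10,-12,-50,0,0,0,0.33],[-20,-12,-85,0,0,0,0.33]]]}}

```text
t: 24.32
position: [540.0, 127.7, 84.5]
ee_rot: [0.707, 0.707, -0.001, -0.001]
contact_force: [2.3, 0.3, 0.5]
finger_gap: 28.2
gripper_force: 0.0
```

Request:
{"method": "play_rows", "body": {"series": [[[-30,-5,-20,0,0,0,0.33],[-70,-10,-60,0,0,0,0.33],[-110,-15,-100,0,0,0,0.33],[-150,-20,-120,0,0,0,0.33],[-190,-20,-120,0,0,0,0.33],[-220,-20,-120,0,0,0,0.33],[-240,-20,-120,0,0,0,0.33],[-250,-20,-120,0,0,0,0.33],[-250,-20,-120,0,0,0,0.33],[-250,-20,-120,0,0,0,0.33]]]}}

```text
t: 25.15
position: [520.1, -121.1, 204.1]
ee_rot: [0.708, 0.706, 0.0, -0.0]
contact_force: [-0.1, 0.5, 0.5]
finger_gap: 28.1
gripper_force: 0.0
```

```bash
python3 - <<'E'
from h import *
s=manip.read_state();print(s['t'],s['position'],s['contact_force'])
for n in('side','top'):
    im=manip.grab_frame(n);cv2.imwrite(f'pics/{n}7.png',im[:,:,::-1]);print(n)
    for o in pieces(im,n):
        if 380<o[1][0]<720 and abs(o[1][1])<345: print(*o)
E
```

```text
25.15 [ 520.1 -121.1  204.1] [-0.1  0.5  0.5]
side
[307.3 323.8] [ 490.4 -180.5] [31.8 42.2] 3.6629698276519775
[369.6 285.5] [ 617.9 -108.4] [42.2 31.6] 78.20167541503906
[291.3 196.9] [539.6 248.6] [50.7 38.2] 79.28340911865234
[268.  194.1] [487.2 273.4] [52.8 38.6] 81.67213439941406
[244.8 193. ] [433.5 290.4] [64.8 37.9] 85.68231201171875
[247.6 183.1] [445.2 342.8] [226.8 128.5] 41.67124557495117
top
[154.6 299.3] [431.6 293.7] [38.5 39.1] 0.37703362107276917
[163.3 270.1] [485.7 281.3] [37.5 39.7] 0.43164294958114624
[178.5 242.4] [538.4 256.1] [38.7 39.4] 47.28146743774414
[145.9 271.3] [483.3 313.6] [131.3 203. ] 89.26995086669922
[368.1 203.7] [ 617.1 -105.1] [30.9 30.9] 76.15654754638672
```

View pics/top7.png

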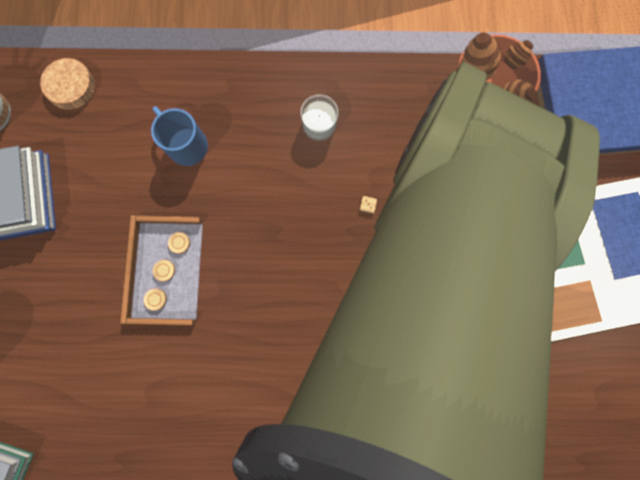

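All three discs lie flat inside the tray, at pixels (179,242), (163,270) and (155,299). C's centre is about 36 mm past the mouth line, where 15 mm is needed, and the tiles have not moved. I'm handing the job in.

```bash
python3 -c "
from rig import manip
print(manip.sign_off())"
```

```text
the job is handed in; nothing more can be done
None
```

I swept all three round pieces into the tray and handed the job in at about 25 s. My last images show them flat and wholly inside it, with the tiles unmoved; the sign-off gave no verdict.

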